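Index the swivel base, bolt it and stack the filter plates

TASK

Take the swivel base by its upright black post and turn it to the third click anticlockwise (seen from above) from its red zero mark, then push the red-knobbed locking bolt fully home. After that set the blue carrier plate on the base's raised pad and then the white cover plate on the carrier, each with its two chamfered corners over the chamfered corners beneath so that its skirt fits down flat round the pad. Set the plates down, do not drop them, and leave the tools and instruments round about where they are.

Things in the scene. Friction and masses are not known exactly. Their poses are not given: they have to be found in the camera images.
- indexer: Swivel base screwed to the bench: dark disc 192 mm across, 12 mm high, on it a grey casing 132 mm across up to 28 mm. Origin: centre of the underside. Marks on the disc at 71-93 mm radius, 30 degrees apart, one per click: white, the 20 mm wide red one on the +y side is zero. The locking bolt is on the -y side, on a tongue reaching 140 mm from the centre.
- swivel (a joint): Angle of the round aluminium table (116 mm across, top 36 mm above the bench), rad, anticlockwise from above positive. 0 = red pointer at the red mark; clicks every 0.5236 (30 degrees), third click 1.571. Range -1.2 to 2.4. A sprung ball pulls it into the nearest click when let go; riding over takes about 3 N at the post. Locked while the bolt is home.
- post (a point): Point 60 mm above the bench on the axis of the black upright post that turns the table: 16 mm across, grippable from 46 to 74 mm above the bench (top 78), on a low arm 76 mm from the turning axis, which passes through nest; it lies on the -x side of nest's frame. The red pointer is just outside the post on the same radius.
- nest (a point): Centre of the table's top face, on the turning axis, 36 mm above the bench; its axes turn with the table. On it, centred, a pad 69 mm (x) by 45 mm (y), 6 mm high, its upper 3 mm tapering in by 1.5 mm; its two corners at the +x end are chamfered at 45 degrees by about 11 mm.
- bolt (a joint): Travel of the locking bolt, m: 0 drawn out, 0.016 fully home (toward the table's axis, +y of indexer). Slides stiffly (about 2 N), stays where it is left. It goes in only when the table rests in a click.
- bolt_knob (a point): On the axis of the bolt's red upright knob, 45 mm above the bench; knob 16 mm across, grippable from 34 to 56 mm height (top end 60). It stands 112 mm from the table's axis when the bolt is out and 96 mm when home. Its x and y axes are parallel to those of indexer.
- carrier: Blue plate with two round windows, 80 (x) by 56 (y) mm, 0.09 kg. Origin: centre of underside. Sides 16 mm high (grip across y). Hollow below: 72 x 48, 9 deep, inside a 4 mm skirt, 1.5 mm play round a pad. On top, at 16 mm, a pad like the table's. The 2 corners at +x are chamfered 14 mm. Seated, its skirt rests on the table's top face: origin at nest, axes alike.
- cover: White plate with grey ribs on its flat top, 80 (x) by 56 (y) by 16 mm, 0.07 kg. Origin: centre of the underside. Same skirt and same two chamfered corners at the +x end as the carrier, no pad on top. Seated on the carrier, its origin is 16 mm above the carrier's and its axes are alike.
- flush_cutters: Red-handled flush cutters, 48 x 141 x 12 mm; bystander. Origin: centre of the underside.
- power_meter: Hand-held grey meter, 134 x 78 x 30 mm; bystander. Origin: centre of the underside.
- solvent_bottle: White dispenser bottle with red tip, 46 mm round, 130 mm high; bystander. Origin: centre of the underside.
- lens_cell_1: Lens in a black ring mount, 34 mm across, 14 mm high; bystander. Origin: centre of the underside.
Mind the look-alikes: they are no part of the job. Of the things that look like the cover, the larger one is meant.

How it is judged (in metres and radians):
On the way, in this order (a step that is already met when the one before it is completed fails the run):
1. the table rests in the third click anticlockwise from the zero mark (value of joint swivel between 1.48 and 1.66 rad and velocity of joint swivel between -0.1 and 0.1 rad/s and value of joint bolt below 0.006 m), for 0.2 s.
2. the bolt is home with the table in that click (value of joint bolt above 0.0135 m and value of joint swivel between 1.51 and 1.63 rad), for 0.1 s.
3. the carrier sits flat round the table's pad, chamfers matched, let go, before the cover is put on (horizontal distance between carrier and nest below 0.004 m and z of carrier in the frame of nest below 0.002 m and angle between the x axis of carrier and the x axis of nest, either way round below 0.12 rad and angle between carrier's own z axis and vertical below 0.04 rad and contact force between the fingers and carrier below 0.1 N and horizontal distance between cover and nest above 0.06 m), for 0.1 s.
4. the cover sits flat on the carrier, chamfers matched, let go (horizontal distance between cover and carrier below 0.004 m and z of cover in the frame of carrier between 0.014 and 0.018 m and angle between the x axis of cover and the x axis of carrier, either way round below 0.12 rad and angle between cover's own z axis and vertical below 0.04 rad and contact force between the fingers and cover below 0.1 N), for 0.1 s.
At the end, for the whole second after the job is handed in: Table in the third click from zero (1.571 rad within 0.06), bolt home (over 13.5 mm of 16); carrier on the table's top face, cover on the carrier, each within 4 mm of centre, 2 mm in height and 0.12 rad of yaw, level within 0.04 rad; both let go and still (all of step 2 and horizontal distance between carrier and nest below 0.004 m and z of carrier in the frame of nest between -0.002 and 0.002 m and angle between the x axis of carrier and the x axis of nest, either way round below 0.12 rad and angle between each of carrier, cover's own z axis and vertical below 0.04 rad and horizontal distance between cover and carrier below 0.004 m and z of cover in the frame of carrier between 0.014 and 0.018 m and angle between the x axis of cover and the x axis of carrier, either way round below 0.12 rad and linear speed of each of carrier, cover below 0.02 m/s); the robot touches nothing.
It fails at once if a bystander is pushed more than 30 mm from its place or the bottle is tipped over (distance of any of flush_cutters, power_meter, solvent_bottle, lens_cell_1 from where it was at the start of the episode above 0.03 m or angle between solvent_bottle's own z axis and vertical above 0.6 rad).
It fails at once if a plate is dropped from more than about 2 cm, or tipped over ((linear speed of carrier above 0.6 m/s and contact force between the fingers and carrier below 0.1 N) or (linear speed of cover above 0.6 m/s and contact force between the fingers and cover below 0.1 N) or angle between any of carrier, cover's own z axis and vertical above 1 rad).
It also fails if it takes over 67 s, if anything falls off the work surface, if the arm or the gripper's body presses on something with over 40 N, if the wrist force passes 120 N, or if a joint passes its speed limit or range.

ROBOT

A 6-joint arm with a two-finger parallel gripper is mounted at the origin on a cart in front of the work surface, level with it; the furniture and walls round the work are solid. World frame = base frame: x ahead of the robot, y to its left, z up, the work surface at z = 0. Lengths are in mm, angles in rad, forces in N, time in s.
With the tool pointing down it reaches from about 325 to 750 mm from the base axis. Payload 7.6 kg.
Tool frame: the origin (TCP) lies midway between the tips of the shut fingers; the grasp point (between the pads) lies 19 mm behind it; z points along the fingers, y is the line along which they close (so a half turn about z gives the same grasp; the last joint's range is limited). The gripper opens to 85 mm and grips with 20 to 120 N. Pads are 22 mm wide; open, the fingers measure 114 mm over their backs; the gripper's body (76 mm by 85 mm) begins 54 mm behind the grasp point. The pads swing forward as they close: fully open they stand 13 mm farther back than shut.
Start: joints at [-0.07, 0.052, 1.401, -0, 1.689, -0.07], TCP at [525.02, 0.022, 231.323] pointing down, gripper open.
Joint ranges: [-2.9, 2.9], [-0.91, 2.17], [0.12, 2.37], [-1.06, 4.2], [0.26, 2.73], [-2.93, 2.93]. Speed limits (rad/s): [2.57, 2.57, 3.01, 3.14, 3.14, 3.14].

INTERFACE

Orientations are given as a unit quaternion [w, x, y, z].
In Python, from station import manip gives the robot as it stands. The module is installed in compiled form; this text tells all that it offers.
- The arm moves only by the tool servo_tool, never from a script. Its argument "motion" is a list of rows, each an object with "hand": the opening, from 0 (shut) to 1 (fully open); "linear": the shift along the tool's x, y, z in cm, a list of three; "delta_rot": the turn, a rotation vector about the tool's x, y, z in degrees, a list of three. A call has 1 to 12 rows; each row is the pose to reach, as a shift and turn from the pose commanded when the call began, along the tool's axes at that moment; what a row does not reach only later rows make up. A row lasts 1/10 s, in which the tool goes at most 50 mm and 8.59 degrees, less where a joint would pass 70% of its speed; a pose out of reach is approached as far as the arm can. A call with a gripper value outside its range is refused whole. The fingers move at their own pace and stop on an object; "newtons" is the grip in N (left out, the last holds). Time passes only in rows, so rows that repeat a pose let the fingers close. It gives the time, the measured TCP pose, the force, the opening and the grip force at its end, in the units of the state.
- manip.get_state(): the state, without advancing time (a new reading comes with each control period).
- manip.snapshot(name): name is "scene" or "side" or "wrist"; returns a dict with "color" (420x560x3 uint8, red, green, blue), "K" (3x3 intrinsics, pixels), "pose" (4x4, takes a point from camera to world coordinates); the wrist camera has in their place "tool_from_camera" (4x4, takes a point from camera to tool coordinates, whose origin is the TCP and whose axes are the flange's). Camera axes: x right, y up, looking along -z (the intrinsics and any distortion apply to the point x, -y, -z); pixel columns grow to the right and rows downward; lengths in mm; the calibration is good to about 2 mm. A picture is of the moment at which its call begins: read the wrist's pose just before it. There is no depth.
- manip.sign_off(): hands the job in; it is judged then, once.
Trained networks look in a picture, given as the dict that the camera call returned (one of the last four; its "shot" number tells which), for a name from the list of things; names that differ only in an ending like _2 or _b are one class to them, and where a whole thing is asked for, a point or a joint stands for the part that bears it (a point fixed in the world has none). Each returns a list of dicts, best first, with "confidence" (0 to 1); they miss things now and then, are a little off and sometimes report something else, mostly with a low value. They report only what shows in the picture. A call takes as long as a camera call. They do not tell look-alikes from the thing itself.
- manip.look_for(target, picture): "extent" ([left, top, right, bottom] in pixels, round what is visible of it).
- manip.trace(target, picture): "region" (420x560 bool, what is visible of it) and "extent" ([left, top, right, bottom] in pixels, round what is visible of it).
- manip.mark_of(target, picture): "at" ([row, column] in pixels: a listed point, or the origin of a listed thing).
The state is a dict: "t": time; "q": joint angles; "qd": joint speeds; "effort": joint torques, N m; "ee_pos": TCP position; "tool_rot": TCP orientation; "wrist_force": force on the tool from outside, world axes, zero at the start; "wrist_torque": the same for the moment, N m; "opening": opening from 0.0 (shut) to 1.0 (fully open); "grasp_force": force on a finger pad.
Only numpy, scipy, OpenCV 4.12 (cv2) and the standard library are available. Lean on these libraries where they do the work, as an engineer would, in place of code of your own. Each camera call takes 0.05 s, during which the arm holds its last target. There are 200 camera calls.

## Working session

There is one attempt and no reset: what is moved stays moved. The work goes in short steps, Python scripts to look and compute and a tool call to move; the robot and the scene stay as the last step left them, time stands still between calls to the robot, and variables do not carry over. Pictures are saved under pics/ and viewed, at most 10 in all, crops included, and the job is handed in when it is done.

Besides the shell and the picture viewer there is one more tool, called after ">>>" by a JSON object that holds its "api" and its "payload", one argument or row to a line. servo_tool: Moves the arm, as the interface text tells. Its arguments: {"type":"object","properties":{"motion":{"type":"array","items":{"type":"object","properties":{"hand":{"type":"number"},"linear":{"type":"array","items":{"type":"number"}},"delta_rot":{"type":"array","items":{"type":"number"}}}}},"newtons":{"type":"number"}},"required":["motion"]}

```bash
mkdir -p pics
cat > h.py <<'E'
from station import manip
import numpy as np, cv2
from scipy.spatial.transform import Rotation as R
def rot(q): return R.from_quat([q[1],q[2],q[3],q[0]]).as_matrix()
def shot(name):
    s=manip.get_state(); p=manip.snapshot(name)
    if 'pose' in p: p['T']=np.array(p['pose'])
    else:
        T=np.eye(4); T[:3,:3]=rot(s['tool_rot']); T[:3,3]=s['ee_pos']; p['T']=T@np.array(p['tool_from_camera'])
    return p
def unproj(p,row,col,z):
    d=np.linalg.inv(p['K'])@np.array([col,row,1.]); d=p['T'][:3,:3]@np.array([d[0],-d[1],-d[2]])
    o=p['T'][:3,3]; return o+d*(z-o[2])/d[2]
def proj(p,X):
    c=np.linalg.inv(p['T'])@np.append(X,1); u=np.array(p['K'])@np.array([c[0],-c[1],-c[2]]); return u[:2]/u[2]
def save(p,f,box=None,sc=1):
    im=cv2.cvtColor(p['color'],cv2.COLOR_RGB2BGR)
    if box: im=im[box[1]:box[3],box[0]:box[2]]
    cv2.imwrite('pics/'+f,cv2.resize(im,None,fx=sc,fy=sc,interpolation=cv2.INTER_CUBIC))
E
python3 - <<'E'
from h import *
np.set_printoptions(precision=1,suppress=True)
s=manip.get_state();print(s['tool_rot'],s['t'])
ims=[]
for n in ['scene','side','wrist']:
    p=shot(n); ims.append(p['color']); print(n,p['T'][:3,3],[k for k in p])
    for t,z in [('indexer',0),('post',60),('bolt_knob',45),('nest',36),('carrier',0),('cover',0),('flush_cutters',0),('power_meter',0),('solvent_bottle',0),('lens_cell_1',0)]:
        for m in manip.mark_of(t,p)[:3]:
            if m['confidence']>.15: print(t,np.array(m['at']),round(m['confidence'],2),unproj(p,*m['at'],z)[:2])
a=np.vstack([np.hstack(ims[:2]),np.hstack([ims[2],ims[2]*0])])
cv2.imwrite('pics/a.png',cv2.resize(cv2.cvtColor(a,cv2.COLOR_RGB2BGR),(800,600)))
E
```

```text
[-0.   0.7  0.7 -0. ] 0.0
scene [212.4 611.9 960. ] ['color', 'K', 'pose', 'shot', 'T']
indexer [186.2 302.8] 0.73 [ 573.5 -145. ]
post [186.2 285.8] 0.76 [589.9 -75.3]
nest [179.9 306.7] 0.93 [ 561.5 -142.2]
nest [184.4 282.7] 0.58 [610.5 -95.1]
carrier [169.3 380.1] 0.74 [ 409.3 -314.5]
carrier [315.6 214. ] 0.71 [564.9 301.5]
cover [289.1 271.9] 0.77 [484.6 177.4]
cover [331.3 284.5] 0.62 [406.6 254.2]
flush_cutters [169.1 379.2] 0.52 [ 411.9 -313.9]
power_meter [132.5 277.5] 0.6 [ 746.5 -301.4]
solvent_bottle [159.6 259.3] 0.97 [ 734.3 -172.8]
side [ 750.3 -423.8  949.3] ['color', 'K', 'pose', 'shot', 'T']
indexer [278.8 248.7] 0.72 [ 569.6 -148.7]
post [244.9 268.3] 0.87 [594.6 -74.3]
post [313.6 303.1] 0.24 [ 719.7 -200.6]
bolt_knob [319.9 237.9] 0.41 [ 589.5 -256.2]
nest [274.9 251.2] 0.75 [ 578.6 -148.5]
carrier [134.8 304.4] 0.81 [565.7 305.2]
cover [166.  261.8] 0.41 [487.2 165. ]
flush_cutters [318.9 156. ] 0.81 [ 403.4 -307.1]
power_meter [362.1 298.5] 0.67 [ 740.2 -289.5]
solvent_bottle [314.5 304.3] 0.63 [ 720.9 -186.6]
solvent_bottle [276.3 250.3] 0.49 [ 571.  -141.6]
lens_cell_1 [190.3 227.4] 0.49 [427.2  62.4]
wrist [525.4  77.3 373.3] ['color', 'K', 'tool_from_camera', 'shot', 'T']
indexer [294.1 316.4] 0.77 [ 573.2 -150. ]
post [258.9 345.6] 0.93 [593.9 -72.7]
nest [306.9 317.9] 0.89 [ 570.9 -144.8]
cover [  5.  246.8] 0.9 [494.2 170.4]
cover [291.2 316.4] 0.31 [ 573.  -145.9]
flush_cutters [390.5 198. ] 0.79 [ 413.5 -302.6]
flush_cutters [307.2 317.9] 0.74 [ 575.7 -168.9]
power_meter [261.1 350.2] 0.52 [ 612.8 -104.3]
solvent_bottle [318.4 434.7] 0.59 [ 726.9 -185.4]
lens_cell_1 [115.3 194. ] 0.95 [435.1  66.6]
```

View pics/a.png

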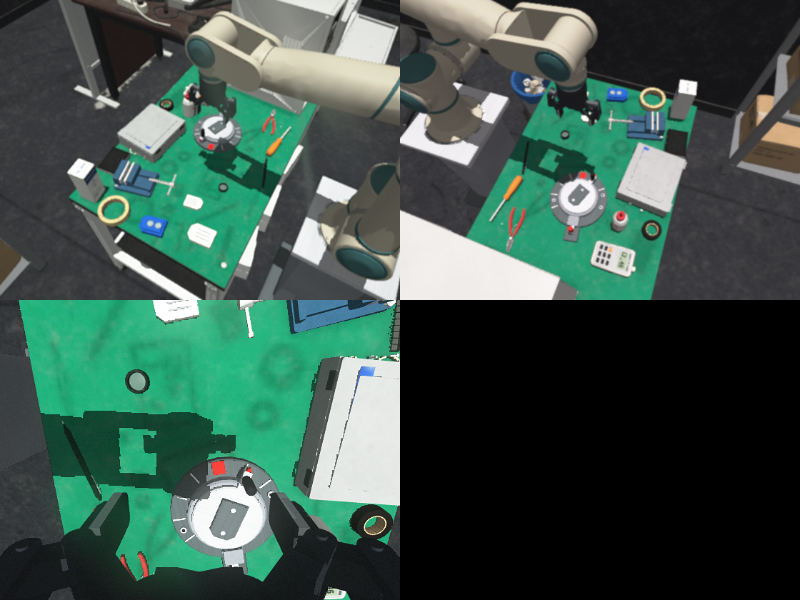

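The scene view (800-px montage) shows two white plates at (193,202) and (202,234), the blue carrier at (153,225) and a blue vise at (145,178). The red mark is at wrist (218,467) and the post at (248,482), so the table is one click clockwise of zero.

Possible confusions for the cover are scene (272,289), the smaller plate, and (284,331), the larger one. For the carrier they are the plate at (214,316) and the vise. I'll check these in a close crop.

Run:
```python
from h import *
np.set_printoptions(precision=1,suppress=True)
p=shot('scene'); save(p,'b.png',(180,250,320,355),5)
for t in ['cover','carrier']:
    for m in manip.trace(t,p)[:3]:
        r=m['region'].astype(np.uint8); 
        c=max(cv2.findContours(r,0,2)[0],key=len)[:,0,:]
        W=np.array([unproj(p,v,u,16)[:2] for u,v in c],np.float32)
        print(t,m['confidence'],m['extent'],cv2.minAreaRect(W))
w=shot('wrist')
hsv=cv2.cvtColor(w['color'],cv2.COLOR_RGB2HSV)
m=((hsv[...,0]<8)|(hsv[...,0]>172))&(hsv[...,1]>150)&(hsv[...,2]>120)
n,l,st,ce=cv2.connectedComponentsWithStats(m.astype(np.uint8))
for i in range(1,n):
    if st[i,4]>40: print('red',st[i],ce[i],unproj(w,ce[i][1],ce[i][0],12)[:2])
for t,z in [('post',60),('nest',36),('nest',42)]:
    print(t,[(unproj(w,*q['at'],z)[:2],q['confidence']) for q in manip.mark_of(t,w)[:1]])
```

```text
cover 0.87 [266.1, 313.1, 303.4, 350.1] ((411.5184326171875, 259.39361572265625), (80.99378967285156, 61.75425338745117), 5.18553352355957)
cover 0.81 [257.8, 274.0, 284.1, 292.2] ((491.3587341308594, 174.26776123046875), (56.8301887512207, 44.67097091674805), 9.605865478515625)
carrier 0.7 [195.2, 301.1, 232.6, 333.6] ((560.50537109375, 308.70513916015625), (83.27197265625, 60.910099029541016), 14.003914833068848)
red [296 225  20  20 312] [305.7 234.6] [556.7 -65.1]
red [193 355  15  34 203] [201.1 371.9] [ 423.4 -259.6]
red [169 360  12  21  73] [173.  367.2] [ 387. -252.]
post [(array([596.4, -69.3]), 0.96)]
nest [(array([ 571.6, -145.1]), 0.55)]
nest [(array([ 570.7, -141.1]), 0.55)]
```

View pics/b.png

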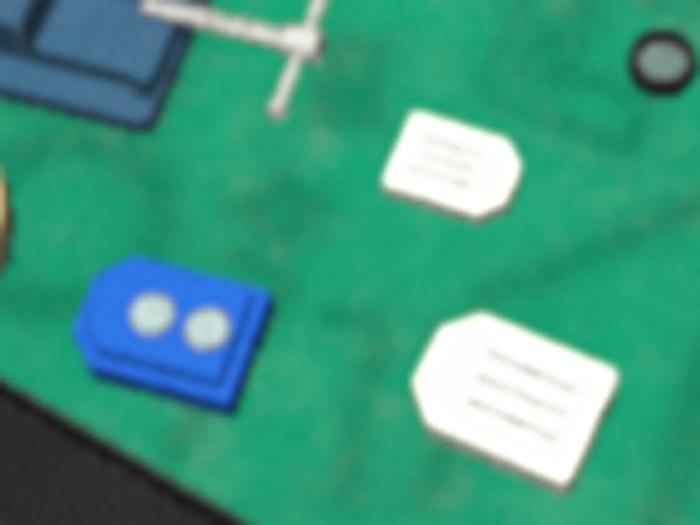

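The crop shows the blue carrier with both windows and its chamfers on the left (world +x) end. The larger white plate at crop (515,400) also has its chamfers on the +x end, and that is the cover. The smaller white plate at crop (455,165) is the decoy. Next I'll go above the post.

>>> {"api": "servo_tool", "payload": {
  "motion": [
    {"hand": 0.5, "linear": [-3.7, 3.5, 5], "delta_rot": [0, 0, 8]},
    {"hand": 0.5, "linear": [-7.4, 7.05, 10], "delta_rot": [0, 0, 16]},
    {"hand": 0.5, "linear": [-7.4, 7.05, 11.5], "delta_rot": [0, 0, 20]},
    {"hand": 0.5, "linear": [-7.4, 7.05, 11.5], "delta_rot": [0, 0, 20]},
    {"hand": 0.5, "linear": [-7.4, 7.05, 11.5], "delta_rot": [0, 0, 20]},
    {"hand": 0.5, "linear": [-7.4, 7.05, 11.5], "delta_rot": [0, 0, 20]},
    {"hand": 0.5, "linear": [-7.4, 7.05, 11.5], "delta_rot": [0, 0, 20]}
  ]
}}

```text
t: 2.7
ee_pos: [596.4, -73.4, 119.3]
tool_rot: [0.002, 0.819, 0.574, 0.002]
wrist_force: [0.1, 0.2, 0.3]
opening: 0.501
grasp_force: 0.0
```

Run:
```python
from h import *
np.set_printoptions(precision=1,suppress=True)
s=manip.get_state(); print(s['ee_pos'],R.from_matrix(rot(s['tool_rot'])).as_euler('zyx',True),s['wrist_force'],s['t'])
for n in ['wrist','side']:
  w=shot(n)
  for t,z in [('post',60),('nest',36),('bolt_knob',45),('indexer',0)]:
    print(n,t,[(unproj(w,*q['at'],z)[:2],q['confidence']) for q in manip.mark_of(t,w)[:2]])
  if n=='wrist': save(w,'c.png')
```

```text
[596.4 -73.4 119.3] [-70.1   0.3 180. ] [0.1 0.2 0.3] 2.7
wrist post [(array([595.9, -73. ]), 0.88)]
wrist nest [(array([ 573.4, -145.7]), 0.59)]
wrist bolt_knob []
wrist indexer [(array([ 573.1, -145.6]), 0.58)]
side post [(array([593.4, -71. ]), 0.96)]
side nest [(array([ 577.9, -147.9]), 0.95)]
side bolt_knob [(array([ 583.4, -253.3]), 0.57)]
side indexer [(array([ 576.4, -152.4]), 0.77)]
```

View pics/c.png

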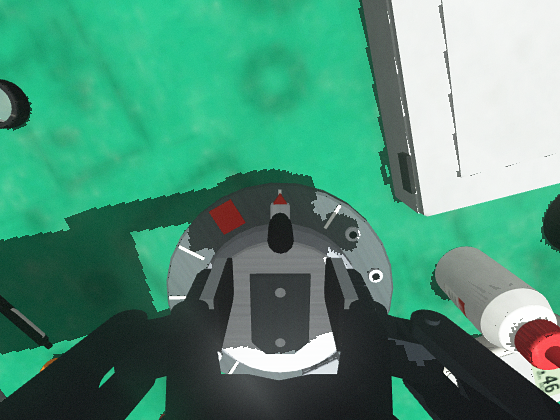

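The wrist view shows the post at (280,232) midway between the fingers, with the pointer on the click just clockwise of the red mark at (227,215). I'll descend and grip.

>>> {"api": "servo_tool", "payload": {
  "motion": [
    {"hand": 0.5, "linear": [0, -0.05, 4]},
    {"hand": 0.5, "linear": [0, -0.05, 7.6]},
    {"hand": 0.5, "linear": [0, -0.05, 7.6]},
    {"hand": 0.5, "linear": [0, -0.05, 7.6]},
    {"hand": 0.0, "linear": [0, -0.05, 7.6]},
    {"hand": 0.0, "linear": [0, -0.05, 7.6]},
    {"hand": 0.0, "linear": [0, -0.05, 7.6]},
    {"hand": 0.0, "linear": [0, -0.05, 7.6]},
    {"hand": 0.0, "linear": [0, -0.05, 7.6]}
  ],
  "newtons": 25
}}

```text
$.motion[0]: bad value
```

>>> {"api": "servo_tool", "payload": {
  "motion": [
    {"hand": 0.5, "linear": [0, -0.05, 4], "delta_rot": [0, 0, 0]},
    {"hand": 0.5, "linear": [0, -0.05, 7.6], "delta_rot": [0, 0, 0]},
    {"hand": 0.5, "linear": [0, -0.05, 7.6], "delta_rot": [0, 0, 0]},
    {"hand": 0.3, "linear": [0, -0.05, 7.6], "delta_rot": [0, 0, 0]},
    {"hand": 0.0, "linear": [0, -0.05, 7.6], "delta_rot": [0, 0, 0]},
    {"hand": 0.0, "linear": [0, -0.05, 7.6], "delta_rot": [0, 0, 0]},
    {"hand": 0.0, "linear": [0, -0.05, 7.6], "delta_rot": [0, 0, 0]},
    {"hand": 0.0, "linear": [0, -0.05, 7.6], "delta_rot": [0, 0, 0]}
  ],
  "newtons": 25
}}

```text
t: 4.0
ee_pos: [596.8, -74.2, 42.9]
tool_rot: [0.002, 0.819, 0.574, 0.002]
wrist_force: [3.9, -1.4, 6.8]
opening: 0.177
grasp_force: 26.2
```

>>> {"api": "servo_tool", "payload": {
  "motion": [
    {"hand": 0, "linear": [-0.04, -0.79, 0], "delta_rot": [0, 0, -6]},
    {"hand": 0, "linear": [-0.17, -1.58, 0], "delta_rot": [0, 0, -12]},
    {"hand": 0, "linear": [-0.37, -2.35, 0], "delta_rot": [0, 0, -18]},
    {"hand": 0, "linear": [-0.66, -3.09, 0], "delta_rot": [0, 0, -24]},
    {"hand": 0, "linear": [-1.02, -3.8, 0], "delta_rot": [0, 0, -30]},
    {"hand": 0, "linear": [-1.45, -4.47, 0], "delta_rot": [0, 0, -36]},
    {"hand": 0, "linear": [-1.95, -5.09, 0], "delta_rot": [0, 0, -42]},
    {"hand": 0, "linear": [-2.51, -5.65, 0], "delta_rot": [0, 0, -48]},
    {"hand": 0, "linear": [-3.13, -6.15, 0], "delta_rot": [0, 0, -54]},
    {"hand": 0, "linear": [-3.8, -6.58, 0], "delta_rot": [0, 0, -60]},
    {"hand": 0, "linear": [-3.8, -6.58, 0], "delta_rot": [0, 0, -60]},
    {"hand": 0, "linear": [-3.8, -6.58, 0], "delta_rot": [0, 0, -60]}
  ]
}}

```text
t: 5.2
ee_pos: [520.9, -87.9, 42.8]
tool_rot: [0.002, 0.423, 0.906, -0.0]
wrist_force: [-3.0, -0.9, 11.3]
opening: 0.174
grasp_force: 26.4
```

>>> {"api": "servo_tool", "payload": {
  "motion": [
    {"hand": 0, "linear": [-0.04, -0.79, 0], "delta_rot": [0, 0, -6]},
    {"hand": 0, "linear": [-0.17, -1.58, 0], "delta_rot": [0, 0, -12]},
    {"hand": 0, "linear": [-0.37, -2.35, 0], "delta_rot": [0, 0, -18]},
    {"hand": 0, "linear": [-0.66, -3.09, 0], "delta_rot": [0, 0, -24]},
    {"hand": 0, "linear": [-1.02, -3.8, 0], "delta_rot": [0, 0, -30]},
    {"hand": 0, "linear": [-1.45, -4.47, 0], "delta_rot": [0, 0, -36]},
    {"hand": 0, "linear": [-1.95, -5.09, 0], "delta_rot": [0, 0, -42]},
    {"hand": 0, "linear": [-2.51, -5.65, 0], "delta_rot": [0, 0, -48]},
    {"hand": 0, "linear": [-3.13, -6.15, 0], "delta_rot": [0, 0, -54]},
    {"hand": 0, "linear": [-3.8, -6.58, 0], "delta_rot": [0, 0, -60]},
    {"hand": 0, "linear": [-3.8, -6.58, 0], "delta_rot": [0, 0, -60]},
    {"hand": 0, "linear": [-3.8, -6.58, 0], "delta_rot": [0, 0, -60]}
  ]
}}

```text
t: 6.4
ee_pos: [494.4, -160.2, 42.8]
tool_rot: [0.0, -0.087, 0.996, -0.002]
wrist_force: [-7.2, -5.4, 13.2]
opening: 0.175
grasp_force: 26.7
```

>>> {"api": "servo_tool", "payload": {
  "motion": [
    {"hand": 0.5, "linear": [0, 0, 0], "delta_rot": [0, 0, 0]},
    {"hand": 0.5, "linear": [0, 0, 0], "delta_rot": [0, 0, 0]},
    {"hand": 0.5, "linear": [0, 0, 0], "delta_rot": [0, 0, 0]},
    {"hand": 0.5, "linear": [0, 0, -3], "delta_rot": [0, 0, 0]},
    {"hand": 0.5, "linear": [0, 0, -8], "delta_rot": [0, 0, 0]},
    {"hand": 0.5, "linear": [4, 0, -13], "delta_rot": [0, 0, 0]},
    {"hand": 0.5, "linear": [6, 0, -18], "delta_rot": [0, 0, 0]},
    {"hand": 0.5, "linear": [6, 0, -18], "delta_rot": [0, 0, 0]},
    {"hand": 0.5, "linear": [6, 0, -18], "delta_rot": [0, 0, 0]}
  ]
}}

```text
t: 7.3
ee_pos: [435.6, -169.3, 223.5]
tool_rot: [0.003, -0.087, 0.996, -0.002]
wrist_force: [0.0, 0.6, -1.1]
opening: 0.503
grasp_force: 0.0
```

```bash
cat > m.py <<'E'
from h import *
np.set_printoptions(precision=1,suppress=True)
s=manip.get_state(); T=rot(s['tool_rot']); print(s['ee_pos'],'toolx',T[:,0],'tooly',T[:,1],s['t'],s['q'])
E
cat > n.py <<'E'
from m import *
for n in ['wrist','side','scene']:
  w=shot(n)
  for t,z in [('post',60),('nest',36),('bolt_knob',45),('indexer',0)]:
    print(n,t,[(unproj(w,*q['at'],z)[:2],round(q['confidence'],2)) for q in manip.mark_of(t,w)[:2]])
  if n=='wrist': save(w,'d.png')
  if n=='wrist': hs=cv2.cvtColor(w['color'],cv2.COLOR_RGB2HSV); m=((hs[...,0]<8)|(hs[...,0]>172))&(hs[...,1]>150)&(hs[...,2]>100); k,l,st,ce=cv2.connectedComponentsWithStats(m.astype(np.uint8)); [print('red',st[i],ce[i],unproj(w,ce[i][1],ce[i][0],12)[:2]) for i in range(1,k) if st[i,4]>40]
E
python3 n.py
```

```text
[ 435.6 -169.3  223.5] toolx [-1.  -0.2 -0. ] tooly [-0.2  1.  -0. ] 7.3 [-0.4 -0.1  1.6  0.   1.7 -2.2]
wrist post [(array([ 497.3, -164.5]), 0.63)]
wrist nest [(array([ 570.8, -146.3]), 0.89)]
wrist bolt_knob [(array([ 587.5, -255.8]), 0.61)]
wrist indexer [(array([ 572. , -145.4]), 0.58)]
red [129 109  50  23 406] [153.9 120. ] [ 398.9 -303.5]
red [180 108  36   8 103] [198.1 111.3] [ 382.6 -260.1]
red [131 134  48  19 307] [152.6 142.5] [ 421.8 -303.4]
red [176 146  24   6  64] [188.1 148.2] [ 421.2 -266.6]
side post [(array([ 491.1, -158.6]), 0.94)]
side nest [(array([ 574.2, -148.2]), 0.97)]
side bolt_knob [(array([ 583., -258.]), 0.66)]
side indexer [(array([ 577.4, -152.8]), 0.76)]
scene post [(array([ 498.9, -159.5]), 0.58)]
scene nest [(array([ 561.9, -142.8]), 0.87)]
scene bolt_knob [(array([545.4, 315.9]), 0.44), (array([ 581.4, -254.1]), 0.42)]
scene indexer [(array([ 569. , -140.8]), 0.71), (array([ 602. , -300.2]), 0.59)]
```

View pics/d.png

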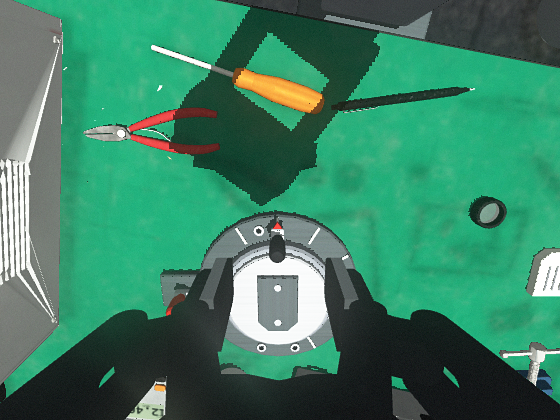

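The wrist view shows the post at (277,245) with its pointer at (277,228) on a click. The bolt tongue is at left (180,287), 90° from the post, so the table is at the third click. Next is the knob.

>>> {"api": "servo_tool", "payload": {
  "motion": [
    {"hand": 0.5, "linear": [-2.7, -2.2, 0], "delta_rot": [0, 0, 8.5]},
    {"hand": 0.5, "linear": [-5.4, -4.5, 0], "delta_rot": [0, 0, 17]},
    {"hand": 0.5, "linear": [-8.1, -6.7, 0], "delta_rot": [0, 0, 25.5]},
    {"hand": 0.5, "linear": [-10.8, -9, 1], "delta_rot": [0, 0, 34]},
    {"hand": 0.5, "linear": [-13.66, -11.22, 2], "delta_rot": [0, 0, 42.5]},
    {"hand": 0.5, "linear": [-13.66, -11.22, 4], "delta_rot": [0, 0, 51]},
    {"hand": 0.5, "linear": [-13.66, -11.22, 6], "delta_rot": [0, 0, 59.5]},
    {"hand": 0.5, "linear": [-13.66, -11.22, 8], "delta_rot": [0, 0, 68]},
    {"hand": 0.5, "linear": [-13.66, -11.22, 10], "delta_rot": [0, 0, 76.5]},
    {"hand": 0.5, "linear": [-13.66, -11.22, 10.35], "delta_rot": [0, 0, 85]},
    {"hand": 0.5, "linear": [-13.66, -11.22, 10.35], "delta_rot": [0, 0, 90]},
    {"hand": 0.5, "linear": [-13.66, -11.22, 10.35], "delta_rot": [0, 0, 90]}
  ]
}}

```text
t: 9.25
ee_pos: [589.1, -255.6, 116.5]
tool_rot: [-0.0, 0.643, 0.766, -0.0]
wrist_force: [-0.2, -0.4, -0.2]
opening: 0.501
grasp_force: 0.0
```

```bash
sed -i "s/d.png/e.png/" n.py; python3 n.py
```

```text
[ 589.1 -255.6  116.5] toolx [-0.2  1.   0. ] tooly [ 1.   0.2 -0. ] 9.25 [-0.5  0.4  1.2 -0.   1.5 -0.6]
wrist post [(array([ 496.1, -158.1]), 0.8)]
wrist nest [(array([ 593.3, -257.8]), 0.73), (array([ 572. , -145.9]), 0.64)]
wrist bolt_knob []
wrist indexer [(array([ 572.1, -144.5]), 0.82)]
red [   1  165   53   94 1107] [ 24.2 210.9] [ 397.6 -289.9]
red [ 57 214  12  45 425] [ 61.7 235.9] [ 425.6 -305.8]
side post []
side nest [(array([ 581.8, -149.7]), 0.87), (array([ 420. , -312.2]), 0.67)]
side bolt_knob [(array([ 590.4, -253.6]), 0.65)]
side indexer [(array([ 569.7, -137.5]), 0.71)]
scene post [(array([ 493.7, -160.9]), 0.87)]
scene nest []
scene bolt_knob [(array([ 593.3, -261. ]), 0.64), (array([ 566.4, -148.7]), 0.16)]
scene indexer [(array([ 565.5, -146.7]), 0.68)]
```

View pics/e.png

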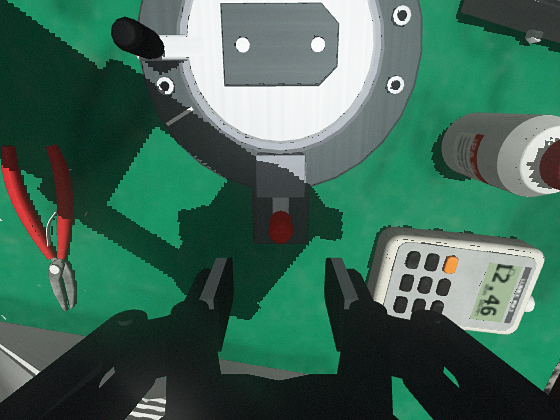

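The wrist view shows the knob at (280,228) centred between the fingers, the meter at right with its left edge near (375,260), and the pad chamfers at right (338,18) and (338,70), which is +x. I'll check clearance and locate the pad.

Run:
```python
from m import *
w=shot('wrist')
for r,c,z in [(228,280,60),(245,388,30),(290,378,30),(320,372,30)]: print(unproj(w,r,c,z)[:2])
P=np.array([unproj(w,r,c,42)[:2] for c,r in [(222,3),(222,86),(322,86),(338,70),(338,18),(322,3)]]); print(P)
x=P[3]+P[4]-P[0]-P[1]; print('yaw',np.degrees(np.arctan2(x[1],x[0])),'ctr',(P[0]+P[1]+P[3]+P[4])/4, 'alt',(P[:2].mean(0)+P[3:5].mean(0))/2, np.linalg.norm(x)/2)
```

```text
[ 589.2 -255.6  116.8] toolx [-0.2  1.  -0. ] tooly [1.  0.2 0. ] 10.0 [-0.5  0.4  1.2  0.   1.5 -0.6]
[ 590.1 -252.1]
[ 672.7 -262.3]
[ 675.2 -299.8]
[ 677.6 -326.7]
[[ 535.2 -130.9]
 [ 540.7 -174.7]
 [ 600.3 -164.2]
 [ 607.8 -153.7]
 [ 601.5 -126.8]
 [ 590.9 -121. ]]
yaw 10.661125093215276 ctr [ 571.3 -146.5] alt [ 571.3 -146.5] 67.87954054539959
```

>>> {"api": "servo_tool", "payload": {
  "motion": [
    {"hand": 0.4, "linear": [0, 0, 4.5], "delta_rot": [0, 0, 0]},
    {"hand": 0.4, "linear": [0, 0, 8.7], "delta_rot": [0, 0, 0]},
    {"hand": 0.4, "linear": [0, 0, 8.7], "delta_rot": [0, 0, 0]},
    {"hand": 0.2, "linear": [0, 0, 8.7], "delta_rot": [0, 0, 0]},
    {"hand": 0.0, "linear": [0, 0, 8.7], "delta_rot": [0, 0, 0]},
    {"hand": 0.0, "linear": [0, 0, 8.7], "delta_rot": [0, 0, 0]},
    {"hand": 0.0, "linear": [0, 0, 8.7], "delta_rot": [0, 0, 0]}
  ],
  "newtons": 25
}}

```text
t: 10.75
ee_pos: [590.3, -255.9, 31.7]
tool_rot: [0.002, 0.643, 0.766, 0.001]
wrist_force: [3.8, 0.7, -2.6]
opening: 0.176
grasp_force: 26.2
```

>>> {"api": "servo_tool", "payload": {
  "motion": [
    {"hand": 0, "linear": [0.4, 0, 0], "delta_rot": [0, 0, 0]},
    {"hand": 0, "linear": [0.8, 0, 0], "delta_rot": [0, 0, 0]},
    {"hand": 0, "linear": [1.2, 0, 0], "delta_rot": [0, 0, 0]},
    {"hand": 0, "linear": [1.6, 0, 0], "delta_rot": [0, 0, 0]},
    {"hand": 0, "linear": [1.75, 0, 0], "delta_rot": [0, 0, 0]},
    {"hand": 0, "linear": [1.75, 0, 0], "delta_rot": [0, 0, 0]},
    {"hand": 0, "linear": [1.75, 0, 0], "delta_rot": [0, 0, 0]}
  ]
}}

```text
t: 11.45
ee_pos: [587.4, -240.1, 31.6]
tool_rot: [0.003, 0.643, 0.766, -0.0]
wrist_force: [6.7, -7.3, 2.3]
opening: 0.174
grasp_force: 26.6
```

Bolt travelled 16 mm and hit its stop. I'll release and rise.

>>> {"api": "servo_tool", "payload": {
  "motion": [
    {"hand": 0.45, "linear": [1.6, 0, 0], "delta_rot": [0, 0, 0]},
    {"hand": 0.45, "linear": [1.6, 0, 0], "delta_rot": [0, 0, 0]},
    {"hand": 0.45, "linear": [1.6, 0, -1], "delta_rot": [0, 0, 0]},
    {"hand": 0.45, "linear": [1.6, 0, -6], "delta_rot": [0, 0, 0]},
    {"hand": 0.6, "linear": [4, 0, -11], "delta_rot": [0, 0, 5]},
    {"hand": 1, "linear": [8, 1, -16], "delta_rot": [0, 0, 13]},
    {"hand": 1, "linear": [13, 2, -17], "delta_rot": [0, 0, 21]},
    {"hand": 1, "linear": [18, 3, -17], "delta_rot": [0, 0, 29]},
    {"hand": 1, "linear": [23, 3.5, -17], "delta_rot": [0, 0, 37]},
    {"hand": 1, "linear": [27, 4, -17], "delta_rot": [0, 0, 45]}
  ]
}}

```text
t: 12.45
ee_pos: [578.9, 23.8, 200.9]
tool_rot: [0.0, 0.887, 0.461, 0.0]
wrist_force: [1.0, -0.2, -1.0]
opening: 0.999
grasp_force: 0.0
```

```bash
python3 m.py
```

```text
[578.9  23.8 200.9] toolx [0.6 0.8 0. ] tooly [ 0.8 -0.6  0. ] 12.45 [-0.   0.2  1.3 -0.   1.6  0.6]
```

>>> {"api": "servo_tool", "payload": {
  "motion": [
    {"hand": 1, "linear": [3.7, -2.9, 0], "delta_rot": [0, 0, 8]},
    {"hand": 1, "linear": [7.4, -5.9, 0], "delta_rot": [0, 0, 16]},
    {"hand": 1, "linear": [11.1, -8.8, 0], "delta_rot": [0, 0, 24]},
    {"hand": 1, "linear": [14.8, -11.8, 0], "delta_rot": [0, 0, 32]},
    {"hand": 1, "linear": [18.5, -14.7, 0], "delta_rot": [0, 0, 40]},
    {"hand": 1, "linear": [22.1, -17.6, 1], "delta_rot": [0, 0, 43]},
    {"hand": 1, "linear": [22.1, -17.6, 1], "delta_rot": [0, 0, 43]},
    {"hand": 1, "linear": [22.1, -17.6, 1], "delta_rot": [0, 0, 43]},
    {"hand": 1, "linear": [22.1, -17.6, 1], "delta_rot": [0, 0, 43]}
  ]
}}

```text
t: 13.35
ee_pos: [560.8, 303.0, 190.3]
tool_rot: [0.0, 0.994, 0.107, 0.0]
wrist_force: [-0.1, -0.2, -0.2]
opening: 0.994
grasp_force: 0.0
```

```bash
cat > pl.py <<'E'
from m import *
import sys
t=sys.argv[1]; f=sys.argv[2]; zb=float(sys.argv[3]) if len(sys.argv)>3 else 16
w=shot('wrist'); save(w,f)
for q in manip.mark_of(t,w)[:2]: print('mark',q['at'],q['confidence'],unproj(w,*q['at'],zb-16)[:2],unproj(w,*q['at'],zb)[:2])
for q in manip.trace(t,w)[:2]:
    c=max(cv2.findContours(q['region'].astype(np.uint8),0,2)[0],key=len)
    for z in (zb-8,zb):
        W=np.array([unproj(w,v,u,z)[:2] for u,v in c[:,0]],np.float32); r=cv2.minAreaRect(W); print(z,q['confidence'],q['extent'],r)
E
python3 pl.py carrier f.png
```

```text
[560.8 303.  190.3] toolx [1.  0.2 0. ] tooly [ 0.2 -1.   0. ] 13.35 [ 0.4  0.4  1.1 -0.   1.7  1.8]
mark [179.7, 274.3] 0.82 [564.1 309.4] [567.5 309.9]
8 0.76 [243.6, 138.9, 309.9, 222.0] ((562.7420043945312, 306.45062255859375), (83.22099304199219, 56.44992446899414), 15.09536075592041)
16 0.76 [243.6, 138.9, 309.9, 222.0] ((564.5284423828125, 306.7984924316406), (81.16838836669922, 55.05763244628906), 15.09538745880127)
```

View pics/f.png

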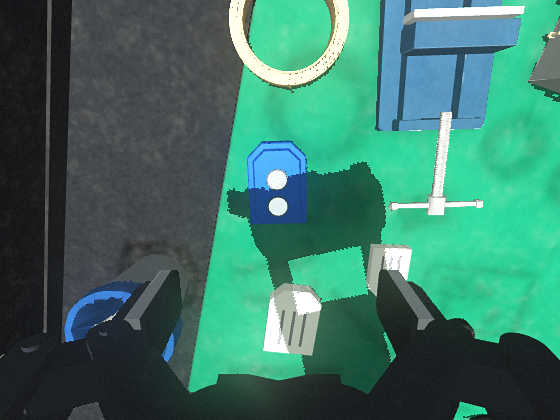

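The wrist view shows the carrier at (277,181) with its chamfers up (+x), the cover at (292,320) and the decoy at (388,268). I'll lower to a closer look.

>>> {"api": "servo_tool", "payload": {
  "motion": [
    {"hand": 1, "linear": [0.33, -0.34, 4], "delta_rot": [0, 0, -2.8]},
    {"hand": 1, "linear": [0.33, -0.34, 8], "delta_rot": [0, 0, -2.8]},
    {"hand": 1, "linear": [0.33, -0.34, 12], "delta_rot": [0, 0, -2.8]},
    {"hand": 1, "linear": [0.33, -0.34, 12], "delta_rot": [0, 0, -2.8]},
    {"hand": 1, "linear": [0.33, -0.34, 12], "delta_rot": [0, 0, -2.8]}
  ]
}}

```text
t: 14.0
ee_pos: [563.3, 307.5, 70.7]
tool_rot: [0.0, 0.991, 0.131, -0.0]
wrist_force: [1.3, -0.2, 0.7]
opening: 0.999
grasp_force: 0.0
```

```bash
python3 pl.py carrier g.png
```

```text
[563.3 307.5  70.7] toolx [ 1.   0.3 -0. ] tooly [ 0.3 -1.   0. ] 14.0 [ 0.4  0.5  1.2 -0.   1.4  1.8]
mark [223.6, 279.5] 0.94 [563.7 308.3] [569.2 309.8]
8 0.7 [238.6, 164.1, 332.5, 290.8] ((562.4589233398438, 306.0751953125), (85.27545928955078, 57.84305953979492), 13.977200508117676)
16 0.7 [238.6, 164.1, 332.5, 290.8] ((565.3683471679688, 306.9573059082031), (81.94251251220703, 55.58235168457031), 13.977211952209473)
```

View pics/g.png

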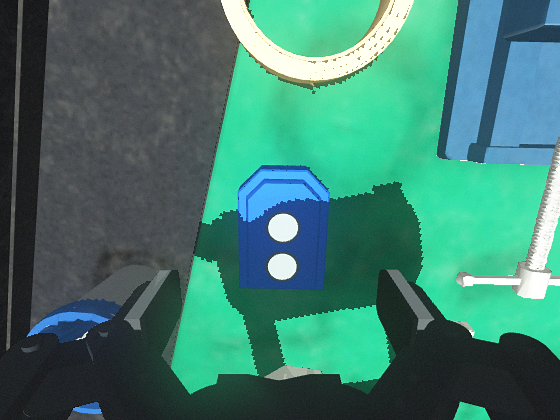

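Run:
```python
from m import *
w=shot('wrist'); tx=T[:,0]; ty=T[:,1]; e=np.array(s['ee_pos'])
g=w['color'].astype(int); m=((g[...,2]>g[...,1]+30)&(g[...,2]>g[...,0]+50)); m[:, :200]=0; m[:,400:]=0; m[:130]=0;m[310:]=0
n,l,st,ce=cv2.connectedComponentsWithStats(m.astype(np.uint8)); i=1+st[1:,4].argmax(); print(st[i])
x,y,ww,h=st[i][:4]
for r,c,z in [(y,283,0),(y,283,16),(y+h,283,0),(y+h,283,16)]+[(rr,np.where(l[rr]==i)[0][j]+j*-1+ (1 if j else 0),16) for rr in (210,245,280) for j in (0,-1)]:
    d=unproj(w,r,c,z)-e; print(r,c,z,d@tx,d@ty)
```

```text
[564.6 308.6  73.4] toolx [1.  0.3 0. ] tooly [ 0.3 -1.  -0. ] 14.15 [ 0.4  0.5  1.2 -0.   1.4  1.8]
[ 239  167   91  123 8451]
167 283 0 38.21609973971135 1.5485382419944318
167 283 16 41.05841524983822 1.3389074414442084
290 283 0 -51.21023227323087 1.9801893650460483
290 283 16 -41.738691101917134 1.7385600173430702
210 240 16 14.172701162920355 -25.20631148482927
210 330 16 14.249849166674528 30.613913439509613
245 240 16 -9.280274708082853 -25.966196406187105
245 328 16 -9.193613028121495 30.400090493997766
280 241 16 -34.319334972692026 -26.115059297491236
280 326 16 -34.22345693740627 30.171798490627488
```

>>> {"api": "servo_tool", "payload": {
  "motion": [
    {"hand": 1, "linear": [-0.17, 0.2, 3.5], "delta_rot": [0, 0, 0.8]},
    {"hand": 1, "linear": [-0.17, 0.2, 6.9], "delta_rot": [0, 0, 0.8]},
    {"hand": 1, "linear": [-0.17, 0.2, 6.9], "delta_rot": [0, 0, 0.8]},
    {"hand": 1, "linear": [-0.17, 0.2, 6.9], "delta_rot": [0, 0, 0.8]},
    {"hand": 0.6, "linear": [-0.17, 0.2, 6.9], "delta_rot": [0, 0, 0.8]},
    {"hand": 0.4, "linear": [-0.17, 0.2, 6.9], "delta_rot": [0, 0, 0.8]},
    {"hand": 0.4, "linear": [-0.17, 0.2, 6.9], "delta_rot": [0, 0, 0.8]},
    {"hand": 0.4, "linear": [-0.17, 0.2, 6.9], "delta_rot": [0, 0, 0.8]}
  ],
  "newtons": 35
}}

```text
t: 15.0
ee_pos: [563.2, 306.4, 3.5]
tool_rot: [-0.001, 0.992, 0.125, 0.002]
wrist_force: [-1.1, -0.7, 6.8]
opening: 0.643
grasp_force: 37.5
```

```bash
for i in 1 2 3; do python3 m.py; done; python3 -c "
from h import *
s=manip.get_state();print(s['opening'],s['grasp_force'],s['wrist_force'])"
```

```text
[563.2 306.4   3.5] toolx [1.  0.2 0. ] tooly [ 0.2 -1.  -0. ] 15.0 [ 0.4  0.5  1.3 -0.   1.3  1.8]
[563.2 306.4   3.5] toolx [1.  0.2 0. ] tooly [ 0.2 -1.  -0. ] 15.0 [ 0.4  0.5  1.3 -0.   1.3  1.8]
[563.2 306.4   3.5] toolx [1.  0.2 0. ] tooly [ 0.2 -1.  -0. ] 15.0 [ 0.4  0.5  1.3 -0.   1.3  1.8]
0.6430115109252298 37.54570472985506 [-1.13207723 -0.67490853  6.79094808]
```

>>> {"api": "servo_tool", "payload": {
  "motion": [
    {"hand": 0.4, "linear": [0, 0, -1.5], "delta_rot": [0, 0, 0]},
    {"hand": 0.4, "linear": [0, 0, -4.5], "delta_rot": [0, 0, 0]},
    {"hand": 0.4, "linear": [0, 0, -8.5], "delta_rot": [0, 0, 0]},
    {"hand": 0.4, "linear": [-1, 2, -12.5], "delta_rot": [0, 0, 0]},
    {"hand": 0.4, "linear": [-2.8, 6, -14.5], "delta_rot": [0, 0, 1]},
    {"hand": 0.4, "linear": [-4.5, 10, -15], "delta_rot": [0, 0, 2]},
    {"hand": 0.4, "linear": [-6.3, 14, -15], "delta_rot": [0, 0, 3]},
    {"hand": 0.4, "linear": [-8.1, 18, -15], "delta_rot": [0, 0, 4]},
    {"hand": 0.4, "linear": [-9.9, 22, -15], "delta_rot": [0, 0, 4.1]},
    {"hand": 0.4, "linear": [-11.7, 26, -15], "delta_rot": [0, 0, 4.1]},
    {"hand": 0.4, "linear": [-13.5, 30, -15], "delta_rot": [0, 0, 4.1]},
    {"hand": 0.4, "linear": [-15.3, 34, -15], "delta_rot": [0, 0, 4.1]}
  ]
}}

```text
t: 16.2
ee_pos: [497.0, -63.2, 152.1]
tool_rot: [0.0, 0.996, 0.089, 0.001]
wrist_force: [0.1, -0.8, -0.9]
opening: 0.64
grasp_force: 37.6
```

```bash
python3 m.py
```

```text
[497.  -63.2 152.1] toolx [1.  0.2 0. ] tooly [ 0.2 -1.   0. ] 16.2 [-0.2  0.   1.6  0.   1.5  1.2]
```

>>> {"api": "servo_tool", "payload": {
  "motion": [
    {"hand": 0.4, "linear": [-1.1, 3.5, 0], "delta_rot": [0, 0, 0]},
    {"hand": 0.4, "linear": [-2.3, 7, 0], "delta_rot": [0, 0, 0]},
    {"hand": 0.4, "linear": [-3.4, 9.5, 0], "delta_rot": [0, 0, 0]},
    {"hand": 0.4, "linear": [-3.4, 9.5, 0], "delta_rot": [0, 0, 0]},
    {"hand": 0.4, "linear": [-3.4, 9.5, 0], "delta_rot": [0, 0, 0]},
    {"hand": 0.4, "linear": [-3.4, 9.5, 0], "delta_rot": [0, 0, 0]}
  ]
}}

```text
t: 16.8
ee_pos: [481.2, -160.3, 151.2]
tool_rot: [-0.0, 0.996, 0.089, 0.0]
wrist_force: [0.1, 0.6, -0.7]
opening: 0.64
grasp_force: 37.6
```

```bash
cat > q.py <<'E'
from m import *
import sys
w=shot('wrist'); save(w,sys.argv[1])
for t,z in [('nest',36),('post',60),('indexer',0)]:
    for q in manip.mark_of(t,w)[:2]: print(t,q['at'],q['confidence'],unproj(w,*q['at'],z)[:2])
for q in manip.mark_of('carrier',w)[:2]: print('carrier',q['at'],q['confidence'],unproj(w,*q['at'],s['ee_pos'][2]-2.5)[:2])
E
python3 q.py h.png
```

```text
[ 481.2 -160.3  151.2] toolx [1.  0.2 0. ] tooly [ 0.2 -1.   0. ] 16.8 [-0.4  0.   1.6  0.   1.5  1. ]
nest [79.7, 282.0] 0.94 [ 573.4 -144.6]
post [192.5, 279.9] 0.88 [ 497.5 -156.9]
post [269.7, 277.2] 0.43 [ 437.1 -165.9]
indexer [82.9, 285.2] 0.79 [ 573.9 -147.5]
carrier [269.1, 276.7] 0.56 [ 482.6 -157.8]
carrier [194.5, 279.6] 0.41 [ 518.9 -152.6]
```

View pics/h.png

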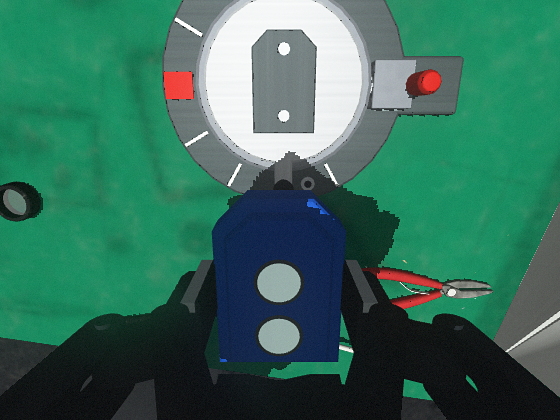

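The wrist view shows the pad at (284,81) with chamfers up and edges parallel to the carrier's. The carrier is held squarely at (279,275), the red mark is at (178,85) and the bolt is home at (425,83). I'll compute the offset.

Run:
```python
from m import *
w=shot('wrist'); tx=T[:,0]; ty=T[:,1]; e=np.array(s['ee_pos']); g=w['color'].astype(int)
def rel(r,c,z): d=unproj(w,r,c,z)-e; return np.array([d@tx,d@ty])
v=g.sum(2)/3; m=(v<130); m[150:]=0; m[:,:215]=0; m[:,355:]=0
n,l,st,ce=cv2.connectedComponentsWithStats(m.astype(np.uint8)); lb=l[81,284-15]; x,y,W,h=st[lb][:4]; print('pad',st[lb])
print('pad ends',rel(y,284,40),rel(y+h,284,40),'sides',[rel(rr,cc,40) for rr in (60,120) for cc in (np.where(l[rr]==lb)[0][0],np.where(l[rr]==lb)[0][-1]+1)])
b=((g[...,2]>g[...,1]+25)&(g[...,2]>g[...,0]+25)); b[:160]=0; b[:,:205]=0;b[:,355:]=0
n,l,st,ce=cv2.connectedComponentsWithStats(b.astype(np.uint8)); i=1+st[1:,4].argmax(); x,y,W,h=st[i][:4]; print('car',st[i])
zb=e[2]-2.5
print('front low/top',rel(y,280,zb),rel(y,280,zb+16),'rear top',rel(y+h,280,zb+16))
for rr in (240,350): print([rel(rr,np.where(l[rr]==i)[0][0],zb+16),rel(rr,np.where(l[rr]==i)[0][-1]+1,zb+16)])
```

```text
[ 481.1 -160.4  150.7] toolx [1.  0.2 0. ] tooly [ 0.2 -1.  -0. ] 17.05 [-0.4  0.   1.6  0.   1.5  1. ]
pad [ 251   29   66  104 5564]
pad ends [125.1   2.2] [56.6  2.6] sides [array([105.9, -19.8]), array([105.9,  24.4]), array([ 65.8, -20. ]), array([65.9, 24.3])]
car [  212   190   134   172 17112]
front low/top [40.5 -0.7] [44.5 -0.8] rear top [-37.7  -0.6]
[array([ 23.3, -28.3]), array([23.4, 26.4])]
[array([-31. , -28.1]), array([-31. ,  26.5])]
```

>>> {"api": "servo_tool", "payload": {
  "motion": [
    {"hand": 0.4, "linear": [3, 0.1, 0], "delta_rot": [0, 0, 0]},
    {"hand": 0.4, "linear": [6, 0.2, 0], "delta_rot": [0, 0, 0]},
    {"hand": 0.4, "linear": [8.94, 0.25, 0], "delta_rot": [0, 0, 0]},
    {"hand": 0.4, "linear": [8.94, 0.25, 3], "delta_rot": [0, 0, 0]},
    {"hand": 0.4, "linear": [8.94, 0.25, 6], "delta_rot": [0, 0, 0]},
    {"hand": 0.4, "linear": [8.94, 0.25, 9], "delta_rot": [0, 0, 0]},
    {"hand": 0.4, "linear": [8.94, 0.25, 10], "delta_rot": [0, 0, 0]},
    {"hand": 0.4, "linear": [8.94, 0.25, 10], "delta_rot": [0, 0, 0]},
    {"hand": 0.4, "linear": [8.94, 0.25, 10], "delta_rot": [0, 0, 0]}
  ]
}}

```text
t: 18.0
ee_pos: [570.2, -147.9, 52.4]
tool_rot: [0.0, 0.996, 0.089, 0.001]
wrist_force: [-0.5, 0.1, -0.8]
opening: 0.644
grasp_force: 37.6
```

>>> {"api": "servo_tool", "payload": {
  "motion": [
    {"hand": 0.4, "linear": [0, 0, 0.2], "delta_rot": [0, 0, 0]},
    {"hand": 0.4, "linear": [0, 0, 0.4], "delta_rot": [0, 0, 0]},
    {"hand": 0.4, "linear": [0, 0, 0.6], "delta_rot": [0, 0, 0]},
    {"hand": 0.4, "linear": [0, 0, 0.7], "delta_rot": [0, 0, 0]},
    {"hand": 0.4, "linear": [0, 0, 0.7], "delta_rot": [0, 0, 0]}
  ]
}}

```text
t: 18.5
ee_pos: [569.3, -147.7, 43.6]
tool_rot: [-0.0, 0.996, 0.089, -0.0]
wrist_force: [-0.1, -0.4, -0.4]
opening: 0.641
grasp_force: 37.6
```

>>> {"api": "servo_tool", "payload": {
  "motion": [
    {"hand": 0.4, "linear": [0, 0, 0.15], "delta_rot": [0, 0, 0]},
    {"hand": 0.4, "linear": [0, 0, 0.3], "delta_rot": [0, 0, 0]},
    {"hand": 0.4, "linear": [0, 0, 0.3], "delta_rot": [0, 0, 0]}
  ]
}}

```text
t: 18.8
ee_pos: [569.6, -147.7, 40.7]
tool_rot: [0.0, 0.996, 0.089, 0.0]
wrist_force: [1.8, 0.4, -0.9]
opening: 0.642
grasp_force: 37.6
```

>>> {"api": "servo_tool", "payload": {
  "motion": [
    {"hand": 0.4, "linear": [0, 0, 0.1], "delta_rot": [0, 0, 0]},
    {"hand": 0.4, "linear": [0, 0, 0.2], "delta_rot": [0, 0, 0]},
    {"hand": 0.4, "linear": [0, 0, 0.2], "delta_rot": [0, 0, 0]}
  ]
}}

```text
t: 19.1
ee_pos: [569.7, -147.7, 39.5]
tool_rot: [0.0, 0.996, 0.089, 0.0]
wrist_force: [-1.1, 1.0, 3.8]
opening: 0.64
grasp_force: 38.2
```

>>> {"api": "servo_tool", "payload": {
  "motion": [
    {"hand": 0.4, "linear": [0, 0, 0.08], "delta_rot": [0, 0, 0]},
    {"hand": 0.4, "linear": [0, 0, 0.08], "delta_rot": [0, 0, 0]}
  ]
}}

```text
t: 19.3
ee_pos: [569.7, -147.7, 39.4]
tool_rot: [0.0, 0.996, 0.089, 0.0]
wrist_force: [-3.5, 2.4, 9.7]
opening: 0.645
grasp_force: 38.7
```

>>> {"api": "servo_tool", "payload": {
  "motion": [
    {"hand": 0.75, "linear": [0, 0, 0], "delta_rot": [0, 0, 0]},
    {"hand": 0.85, "linear": [0, 0, 0], "delta_rot": [0, 0, 0]},
    {"hand": 0.9, "linear": [0, 0, 0], "delta_rot": [0, 0, 0]},
    {"hand": 0.9, "linear": [0, 0, -2], "delta_rot": [0, 0, 0]},
    {"hand": 1, "linear": [0, 0, -6], "delta_rot": [0, 0, 0]},
    {"hand": 1, "linear": [-3, 0, -10], "delta_rot": [0, 0, 0]},
    {"hand": 1, "linear": [-6, 0, -11], "delta_rot": [0, 0, 0]},
    {"hand": 1, "linear": [-6, 0, -11], "delta_rot": [0, 0, 0]},
    {"hand": 1, "linear": [-6, 0, -11], "delta_rot": [0, 0, 0]}
  ]
}}

```text
t: 20.2
ee_pos: [510.2, -158.4, 147.8]
tool_rot: [0.0, 0.996, 0.089, 0.0]
wrist_force: [-0.1, -0.0, -0.8]
opening: 0.996
grasp_force: 0.0
```

```bash
python3 q.py i.png
python3 - <<'E'
from m import *
w=shot('wrist'); tx=T[:,0]; ty=T[:,1]; e=np.array(s['ee_pos']); g=w['color'].astype(int)
b=((g[...,2]>g[...,1]+25)&(g[...,2]>g[...,0]+25)).astype(np.uint8)
n,l,st,ce=cv2.connectedComponentsWithStats(b); i=1+st[1:,4].argmax(); x,y,W,h=st[i][:4]; print(st[i])
c=max(cv2.findContours((l==i).astype(np.uint8),0,2)[0],key=len)[:,0]
print(cv2.minAreaRect(np.array([unproj(w,v,u,52)[:2] for u,v in c],np.float32)))
E
```

```text
[ 510.2 -158.4  147.8] toolx [1.  0.2 0. ] tooly [ 0.2 -1.   0. ] 20.2 [-0.4  0.1  1.5  0.   1.5  1. ]
post [232.8, 275.9] 0.75 [ 497.1 -157.5]
carrier [124.5, 276.3] 0.65 [ 577.3 -144. ]
carrier [232.9, 277.6] 0.29 [ 529.9 -153.1]
[ 510.5 -158.   146.8] toolx [ 1.   0.2 -0. ] tooly [ 0.2 -1.  -0. ] 20.45 [-0.4  0.1  1.5  0.   1.5  1. ]
[ 238   66   84  120 7742]
((570.0601196289062, -146.23699951171875), (79.18318176269531, 55.77964782714844), 10.290778160095215)
```

View pics/i.png

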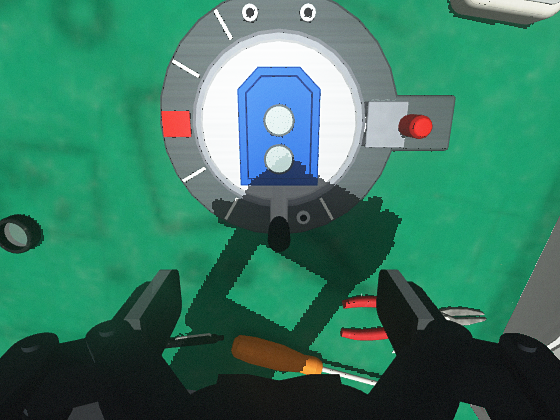

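The carrier is seated at (279,125), centred at (570,-146) with yaw 10.3°. Now the cover.

>>> {"api": "servo_tool", "payload": {
  "motion": [
    {"hand": 1, "linear": [-0.3, -4.3, 0], "delta_rot": [0, 0, 1]},
    {"hand": 1, "linear": [-0.6, -8.6, 0], "delta_rot": [0, 0, 2]},
    {"hand": 1, "linear": [-0.9, -12.9, 0], "delta_rot": [0, 0, 3]},
    {"hand": 1, "linear": [-1.2, -17.2, 0], "delta_rot": [0, 0, 4]},
    {"hand": 1, "linear": [-1.5, -21.5, 0], "delta_rot": [0, 0, 5]},
    {"hand": 1, "linear": [-1.8, -25.8, 0], "delta_rot": [0, 0, 5]},
    {"hand": 1, "linear": [-2.1, -30.1, 0], "delta_rot": [0, 0, 5]},
    {"hand": 1, "linear": [-2.4, -34.4, 0], "delta_rot": [0, 0, 5]},
    {"hand": 1, "linear": [-2.6, -38.7, 0], "delta_rot": [0, 0, 5]},
    {"hand": 1, "linear": [-2.7, -42.7, 0], "delta_rot": [0, 0, 5]},
    {"hand": 1, "linear": [-2.7, -42.7, 2], "delta_rot": [0, 0, 5]},
    {"hand": 1, "linear": [-2.7, -42.7, 4], "delta_rot": [0, 0, 5]}
  ]
}}

```text
t: 21.7
ee_pos: [407.9, 258.7, 107.5]
tool_rot: [-0.0, 0.999, 0.047, 0.0]
wrist_force: [-0.5, -0.5, -0.4]
opening: 0.999
grasp_force: 0.0
```

>>> {"api": "servo_tool", "payload": {
  "motion": [
    {"hand": 1, "linear": [0, 0, 2], "delta_rot": [0, 0, 0]},
    {"hand": 1, "linear": [0, 0, 2], "delta_rot": [0, 0, 0]},
    {"hand": 1, "linear": [0, 0, 2], "delta_rot": [0, 0, 0]}
  ]
}}

```text
t: 22.0
ee_pos: [408.1, 257.2, 88.1]
tool_rot: [0.0, 0.999, 0.045, -0.0]
wrist_force: [0.0, 0.1, 0.7]
opening: 0.997
grasp_force: 0.0
```

```bash
cat > cv.py <<'E'
from m import *
w=shot('wrist'); tx=T[:,0]; ty=T[:,1]; e=np.array(s['ee_pos'])
save(w,'j.png')
def rel(r,c,z): d=unproj(w,r,c,z)-e; return np.array([d@tx,d@ty])
for q in manip.trace('cover',w)[:2]:
    m=q['region']; rows=np.where(m.any(1))[0]; c=int(np.where(m)[1].mean())
    col=np.where(m[:,c])[0]; print(q['confidence'],q['extent'],'front z0/16',rel(col[0],c,0),rel(col[0],c,16),'rear16',rel(col[-1]+1,c,16))
    for rr in np.linspace(rows[0]+.35*len(rows),rows[0]+.92*len(rows),4).astype(int):
        k=np.where(m[rr])[0]; print(rr,rel(rr,k[0],16),rel(rr,k[-1]+1,16))
    ct=max(cv2.findContours(m.astype(np.uint8),0,2)[0],key=len)[:,0]; print(cv2.minAreaRect(np.array([rel(v,u,16) for u,v in ct],np.float32)))
E
python3 cv.py
```

```text
[408.1 257.2  88.1] toolx [ 1.   0.1 -0. ] tooly [ 0.1 -1.   0. ] 22.0 [ 0.5  0.   1.7 -0.   1.4  2. ]
0.94 [394.7, 49.6, 469.9, 151.3] front z0/16 [106.7  93.2] [104.6  86.6] rear16 [49.2 94.1]
86 [87.1 68.6] [ 87.1 111. ]
105 [76.2 69.2] [ 76.3 112.2]
124 [65.  70.3] [ 65.1 112.9]
143 [53.5 77.2] [ 53.5 107.9]
((76.93077087402344, 90.35548400878906), (42.6171760559082, 56.0340576171875), 84.89743041992188)
0.86 [237.8, 149.4, 328.6, 265.7] front z0/16 [45.   0.2] [47.2  0.1] rear16 [-33.3   0.4]
192 [ 21.7 -26.6] [21.8 29. ]
214 [  6.6 -26.5] [ 6.6 29. ]
237 [ -9.9 -27. ] [-9.9 29. ]
259 [-26.4 -26.8] [-26.3  28.9]
((7.554252624511719, 0.7440376281738281), (81.78206634521484, 55.53718185424805), 0.007670905906707048)
```

View pics/j.png

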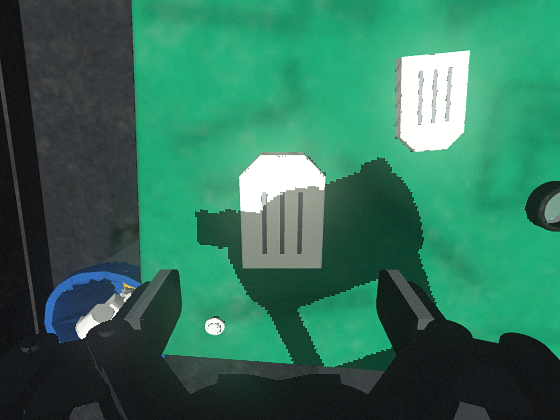

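The wrist view shows the larger white plate (about 80 x 56 mm) at (282,208), chamfers up and square to the tool. The decoy is at (432,100). I'll grip the larger one.

>>> {"api": "servo_tool", "payload": {
  "motion": [
    {"hand": 1, "linear": [0.58, 0.12, 4], "delta_rot": [0, 0, 0]},
    {"hand": 1, "linear": [0.58, 0.12, 7.5], "delta_rot": [0, 0, 0]},
    {"hand": 1, "linear": [0.58, 0.12, 8.5], "delta_rot": [0, 0, 0]},
    {"hand": 1, "linear": [0.58, 0.12, 8.5], "delta_rot": [0, 0, 0]},
    {"hand": 0.6, "linear": [0.58, 0.12, 8.5], "delta_rot": [0, 0, 0]},
    {"hand": 0.4, "linear": [0.58, 0.12, 8.5], "delta_rot": [0, 0, 0]},
    {"hand": 0.4, "linear": [0.58, 0.12, 8.5], "delta_rot": [0, 0, 0]},
    {"hand": 0.4, "linear": [0.58, 0.12, 8.5], "delta_rot": [0, 0, 0]}
  ],
  "newtons": 35
}}

```text
t: 22.9
ee_pos: [415.4, 257.2, 5.3]
tool_rot: [-0.001, 0.999, 0.046, 0.002]
wrist_force: [-1.5, -0.9, 6.8]
opening: 0.641
grasp_force: 37.8
```

>>> {"api": "servo_tool", "payload": {
  "motion": [
    {"hand": 0.4, "linear": [0, 0, -1.5], "delta_rot": [0, 0, 0]},
    {"hand": 0.4, "linear": [0, 0, -4.5], "delta_rot": [0, 0, 0]},
    {"hand": 0.4, "linear": [0, 0, -8.5], "delta_rot": [0, 0, 0]},
    {"hand": 0.4, "linear": [0.1, 2, -12.5], "delta_rot": [0, 0, 0]},
    {"hand": 0.4, "linear": [0.4, 6, -14.5], "delta_rot": [0, 0, -1]},
    {"hand": 0.4, "linear": [0.7, 10, -14.5], "delta_rot": [0, 0, -2]},
    {"hand": 0.4, "linear": [1, 14, -14.5], "delta_rot": [0, 0, -3]},
    {"hand": 0.4, "linear": [1.3, 18, -14.5], "delta_rot": [0, 0, -4]},
    {"hand": 0.4, "linear": [1.6, 22, -14.5], "delta_rot": [0, 0, -5]},
    {"hand": 0.4, "linear": [1.9, 26, -14.5], "delta_rot": [0, 0, -5]},
    {"hand": 0.4, "linear": [2.2, 30, -14.5], "delta_rot": [0, 0, -5]},
    {"hand": 0.4, "linear": [2.4, 34, -14.5], "delta_rot": [0, 0, -5]}
  ]
}}

```text
t: 24.1
ee_pos: [469.0, -81.7, 149.1]
tool_rot: [0.0, 0.996, 0.089, 0.001]
wrist_force: [1.9, 0.6, -0.8]
opening: 0.643
grasp_force: 38.3
```

>>> {"api": "servo_tool", "payload": {
  "motion": [
    {"hand": 0.4, "linear": [0.7, 4, 0], "delta_rot": [0, 0, 0]},
    {"hand": 0.4, "linear": [1, 8, 0], "delta_rot": [0, 0, 0]},
    {"hand": 0.4, "linear": [-0.4, 8.3, 0], "delta_rot": [0, 0, 0]},
    {"hand": 0.4, "linear": [-0.4, 8.3, 0], "delta_rot": [0, 0, 0]},
    {"hand": 0.4, "linear": [-0.4, 8.3, 0], "delta_rot": [0, 0, 0]},
    {"hand": 0.4, "linear": [-0.4, 8.3, 0], "delta_rot": [0, 0, 0]}
  ]
}}

```text
t: 24.7
ee_pos: [479.9, -161.6, 148.6]
tool_rot: [0.0, 0.996, 0.09, 0.001]
wrist_force: [0.1, -0.2, -1.3]
opening: 0.637
grasp_force: 38.3
```

```bash
cat > r.py <<'E'
from m import *
w=shot('wrist'); tx=T[:,0]; ty=T[:,1]; e=np.array(s['ee_pos']); g=w['color'].astype(int)
print('yaw',np.degrees(np.arctan2(tx[1],tx[0])))
def rel(r,c,z): d=unproj(w,r,c,z)-e; return np.array([d@tx,d@ty])
b=((g[...,2]>g[...,1]+25)&(g[...,2]>g[...,0]+25)).astype(np.uint8)
n,l,st,ce=cv2.connectedComponentsWithStats(b); i=1+st[1:,4].argmax(); print('carrier',st[i])
x,y,W,h=st[i][:4]
ct=max(cv2.findContours((l==i).astype(np.uint8),0,2)[0],key=len)[:,0]; print(cv2.minAreaRect(np.array([rel(v,u,52) for u,v in ct],np.float32)))
zb=e[2]-3
for q in manip.trace('cover',w)[:2]:
    m=q['region']; rows=np.where(m.any(1))[0]; c=int(np.where(m)[1].mean()); col=np.where(m[:,c])[0]
    print(q['confidence'],q['extent'],'front low',rel(col[0],c,zb),rel(col[0],c,zb+16),'rear top',rel(col[-1]+1,c,zb+16))
    for rr in (rows[0]+len(rows)//3,rows[0]+len(rows)*9//10):
        k=np.where(m[rr])[0]; print(rr,rel(rr,k[0],zb+16),rel(rr,k[-1]+1,zb+16))
save(w,'k.png')
E
python3 r.py
```

```text
[ 479.9 -161.6  148.6] toolx [1.  0.2 0. ] tooly [ 0.2 -1.   0. ] 24.7 [-0.4  0.   1.6  0.   1.5  1. ]
yaw 10.27288464585848
carrier [ 239   15   87  128 8572]
((90.96562957763672, 0.8928718566894531), (55.84221649169922, 78.74078369140625), 89.94550323486328)
0.67 [212.2, 190.7, 344.5, 361.2] front low [39.5 -1.6] [43.6 -1.6] rear top [-38.1  -1.5]
248 [ 19.5 -28.2] [19.6 25.9]
345 [-28.7 -28.1] [-28.6  26. ]
0.38 [0.0, 180.6, 36.4, 222.4] front low [  44.3 -117.1] [  47.9 -104.3] rear top [  31.3 -108.1]
194 [  42.6 -111.5] [ 42.7 -97.6]
217 [  33.1 -113.8] [  33.1 -104.1]
```

>>> {"api": "servo_tool", "payload": {
  "motion": [
    {"hand": 0.4, "linear": [3, 0.1, 0], "delta_rot": [0, 0, 0]},
    {"hand": 0.4, "linear": [6, 0.2, 0], "delta_rot": [0, 0, 0]},
    {"hand": 0.4, "linear": [9.08, 0.2, 0], "delta_rot": [0, 0, 0]},
    {"hand": 0.4, "linear": [9.08, 0.2, 3], "delta_rot": [0, 0, 0]},
    {"hand": 0.4, "linear": [9.08, 0.2, 6], "delta_rot": [0, 0, 0]},
    {"hand": 0.4, "linear": [9.08, 0.2, 8], "delta_rot": [0, 0, 0]},
    {"hand": 0.4, "linear": [9.08, 0.2, 8], "delta_rot": [0, 0, 0]},
    {"hand": 0.4, "linear": [9.08, 0.2, 8], "delta_rot": [0, 0, 0]}
  ]
}}

```text
t: 25.6
ee_pos: [569.5, -147.9, 68.7]
tool_rot: [0.0, 0.996, 0.089, 0.0]
wrist_force: [-1.0, 0.3, 0.2]
opening: 0.642
grasp_force: 38.3
```

>>> {"api": "servo_tool", "payload": {
  "motion": [
    {"hand": 0.4, "linear": [0, 0, 0.2], "delta_rot": [0, 0, 0]},
    {"hand": 0.4, "linear": [0, 0, 0.4], "delta_rot": [0, 0, 0]},
    {"hand": 0.4, "linear": [0, 0, 0.6], "delta_rot": [0, 0, 0]},
    {"hand": 0.4, "linear": [0, 0, 0.8], "delta_rot": [0, 0, 0]},
    {"hand": 0.4, "linear": [0, 0, 0.8], "delta_rot": [0, 0, 0]}
  ]
}}

```text
t: 26.1
ee_pos: [569.6, -148.2, 60.1]
tool_rot: [0.0, 0.996, 0.089, 0.001]
wrist_force: [2.0, 0.3, -1.1]
opening: 0.64
grasp_force: 38.3
```

>>> {"api": "servo_tool", "payload": {
  "motion": [
    {"hand": 0.4, "linear": [0, 0, 0.1], "delta_rot": [0, 0, 0]},
    {"hand": 0.4, "linear": [0, 0, 0.2], "delta_rot": [0, 0, 0]},
    {"hand": 0.4, "linear": [0, 0, 0.2], "delta_rot": [0, 0, 0]}
  ]
}}

```text
t: 26.4
ee_pos: [569.6, -148.3, 58.2]
tool_rot: [0.0, 0.996, 0.089, 0.001]
wrist_force: [3.0, -0.2, 1.0]
opening: 0.641
grasp_force: 38.5
```

>>> {"api": "servo_tool", "payload": {
  "motion": [
    {"hand": 0.4, "linear": [0, 0, 0.1], "delta_rot": [0, 0, 0]},
    {"hand": 0.4, "linear": [0, 0, 0.1], "delta_rot": [0, 0, 0]}
  ]
}}

```text
t: 26.6
ee_pos: [569.7, -148.3, 57.4]
tool_rot: [0.0, 0.996, 0.089, 0.001]
wrist_force: [3.2, 0.1, 1.5]
opening: 0.646
grasp_force: 38.6
```

>>> {"api": "servo_tool", "payload": {
  "motion": [
    {"hand": 0.4, "linear": [0, 0, 0.1], "delta_rot": [0, 0, 0]},
    {"hand": 0.4, "linear": [0, 0, 0.1], "delta_rot": [0, 0, 0]}
  ]
}}

```text
t: 26.8
ee_pos: [569.8, -148.3, 57.3]
tool_rot: [0.0, 0.996, 0.089, 0.001]
wrist_force: [1.8, 1.3, 8.4]
opening: 0.639
grasp_force: 39.4
```

>>> {"api": "servo_tool", "payload": {
  "motion": [
    {"hand": 0.75, "linear": [0, 0, 0], "delta_rot": [0, 0, 0]},
    {"hand": 0.85, "linear": [0, 0, 0], "delta_rot": [0, 0, 0]},
    {"hand": 0.9, "linear": [0, 0, 0], "delta_rot": [0, 0, 0]},
    {"hand": 0.9, "linear": [0, 0, -2], "delta_rot": [0, 0, 0]},
    {"hand": 1, "linear": [0, 0, -6], "delta_rot": [0, 0, 0]},
    {"hand": 1, "linear": [-3, 0, -9], "delta_rot": [0, 0, 0]},
    {"hand": 1, "linear": [-6, 0, -10], "delta_rot": [0, 0, 0]},
    {"hand": 1, "linear": [-6, 0, -10], "delta_rot": [0, 0, 0]},
    {"hand": 1, "linear": [-6, 0, -10], "delta_rot": [0, 0, 0]}
  ]
}}

```text
t: 27.7
ee_pos: [509.9, -158.9, 155.8]
tool_rot: [-0.0, 0.996, 0.089, 0.0]
wrist_force: [-0.7, -0.0, 0.1]
opening: 1.003
grasp_force: 0.0
```

Run:
```python
from m import *
w=shot('wrist'); a=shot('side')
q=manip.trace('cover',w)
for k in q[:2]:
    ct=max(cv2.findContours(k['region'].astype(np.uint8),0,2)[0],key=len)[:,0]
    for z in (68,71): print(k['confidence'],z,cv2.minAreaRect(np.array([unproj(w,v,u,z)[:2] for u,v in ct],np.float32)))
A=cv2.resize(w['color'][0:260,150:480],(420,331)); B=cv2.resize(a['color'][210:350,190:320],(340,366))[:331]
cv2.imwrite('pics/l.png',cv2.cvtColor(np.hstack([A,B]),cv2.COLOR_RGB2BGR))
```

```text
[ 509.9 -158.9  155.8] toolx [1.  0.2 0. ] tooly [ 0.2 -1.  -0. ] 27.7 [-0.4  0.1  1.5  0.   1.5  1. ]
0.85 68 ((568.7399291992188, -147.12416076660156), (78.54908752441406, 55.96051025390625), 10.413500785827637)
0.85 71 ((568.951416015625, -147.08523559570312), (77.52351379394531, 55.22990798950195), 10.413484573364258)
0.35 68 ((587.7083129882812, -232.00564575195312), (14.156830787658691, 21.406641006469727), 10.223394393920898)
0.35 71 ((587.672119140625, -230.8584442138672), (13.97201919555664, 21.127164840698242), 10.223711013793945)
```

View pics/l.png

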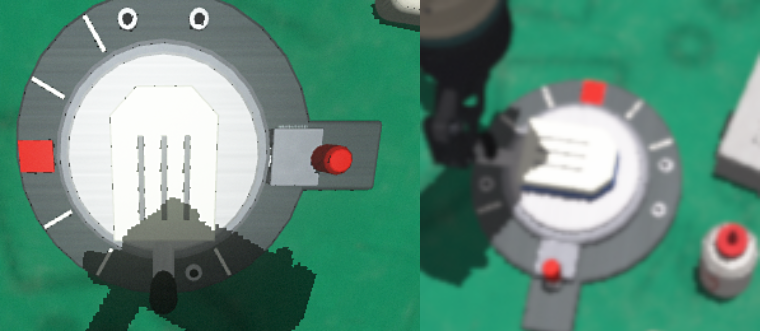

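The cover lies flat and square on the carrier at left-panel (163,165), with the bolt home at (332,158) and the red mark a quarter turn from the post at (35,155). I'll hand it in.

```bash
python3 -c "
from station import manip
print(manip.sign_off())"
```

```text
the job is handed in; nothing more can be done
None
```

The job is handed in with the table at the third click, the bolt home, and the carrier and cover seated square and let go at about 28 s of the 67 s; the final pictures looked right, but sign-off returned no verdict, and I viewed 11 pictures, one over the limit of 10.

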